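Press the food box lid shut all round, then close its vent

ROBOT

A 6-joint arm with a two-finger parallel gripper is mounted at the origin on a cart in front of the work surface, level with it; the furniture and walls round the work are solid. World frame = base frame: x ahead of the robot, y to its left, z up, the work surface at z = 0. Lengths are in m, angles in rad, forces in N, time in s.
With the tool pointing down it reaches from about 0.375 to 0.9 m from the base axis. Payload 3.1 kg.
Tool frame: the origin (TCP) lies at the centre of the arm's flange, where the gripper is bolted on; the fingertips stand robot.tip_extent ahead of it and the grasp point (between the pads) lies 164 mm ahead of it (robot.tip_extent is the distance from the TCP to the fingertips, in m); z points along the fingers, y is the line along which they close (so a half turn about z gives the same grasp; the last joint's range is limited). The gripper opens to 87 mm and grips with 3 to 60 N. Pads are 19 mm wide; open, the fingers measure 117 mm over their backs; the gripper's body (75 mm by 190 mm) begins 51 mm behind the grasp point.
Start: joints at [1.081, 0.527, 1.433, -0, 1.181, -0.178], TCP at [0.191, 0.595, 0.405] pointing down, gripper open.
Joint ranges: [-3.08, 3.08], [-0.75, 2.2], [0.22, 2.44], [-1.43, 4.57], [0, 2.65], [-2.85, 2.85]. Speed limits (rad/s): [2.79, 2.79, 3.14, 3.14, 3.14, 3.14].

INTERFACE

Orientations are given as a unit quaternion [x, y, z, w].
In Python, from rig import get_obs, camera, hand_in, cut_out, robot gives the robot as it stands.
- The arm moves only by the tool step_arm, never from a script. Its argument "rows" is a list of rows, each a list of 6 numbers: the shift along the world's x, y, z in m, then the turn, a rotation vector about the world's x, y, z in degrees. A call has 1 to 12 rows; each row shifts and turns the commanded pose from where the row before left it; what a row does not reach is not made up. A row lasts 1/8 s, in which the tool goes at most 62.5 mm and 10.7 degrees, less where a joint would pass 70% of its speed; a pose out of reach is approached as far as the arm can. A call is refused whole if a number of a shift passes 0.0625 or a number of a turn 10.7, either way. A call with a gripper value outside its range is refused whole. "jaw" is the finger opening in m, from 0 to 0.087, set as the call begins (left out, the last holds). The fingers move at their own pace and stop on an object; "squeeze" is the grip in N (left out, the last holds). Time passes only in rows, so rows that do not move let the fingers close. It gives the time, the measured TCP pose, the force, the opening and the grip force at its end, in the units of the state.
- get_obs(): the state, without advancing time (a new reading comes with each control period).
- camera(name): name is "scene" or "top" or "wrist"; returns a dict with "pixels" (384x512x3 uint8, blue, green, red), "depth" (384x512 float32, m along the optical axis (not along the pixel's ray), 0 where there is no reading), "fov_y" (degrees; the focal length in pixels is half the picture's height over the tangent of half this angle, whatever the lens; pixels are square), "cx", "cy" (the principal point, pixels), "k1" (the pictures are not rectified: a ray, as slopes to the right and down, at radius r is drawn at 1 + k1 r^2 times it, then the intrinsics apply), "extrinsics" (4x4, takes a point from camera to world coordinates); the wrist camera has in their place "mount" (4x4, takes a point from camera to tool coordinates, whose origin is the TCP and whose axes are the flange's). Camera axes: x right, y up, looking along -z (the intrinsics and any distortion apply to the point x, -y, -z); pixel columns grow to the right and rows downward; lengths in m; the calibration is good to about 2 mm. A picture is of the moment at which its call begins: read the wrist's pose just before it.
- hand_in(): hands the job in; it is judged then, once.
Trained networks look in the newest picture that a camera, given by its name, has taken for a name from the list of things; names that differ only in an ending like _2 or _b are one class to them, and where a whole thing is asked for, a point or a joint stands for the part that bears it (a point fixed in the world has none). Each returns a list of dicts, best first, with "confidence" (0 to 1); they miss things now and then, are a little off and sometimes report something else, mostly with a low value. They report only what shows in the picture. A call takes as long as a camera call.
- cut_out(label, camera): "region" (384x512 bool, what is visible of it) and "extent" ([centre column, centre row, width, height] in pixels, round what is visible of it).
The state is a dict: "time": time; "q": joint angles; "joint_velocities": joint speeds; "joint_torque": joint torques, N m; "position": TCP position; "tool_rot": TCP orientation; "ft_force": force on the tool from outside, world axes, zero at the start; "moment": the same for the moment, N m; "grip_width": finger opening in m; "grip_force": force on a finger pad.
Only numpy, scipy, OpenCV 4.12 (cv2) and the standard library are available. Lean on these libraries where they do the work, as an engineer would, in place of code of your own. Each camera call takes 0.05 s, during which the arm holds its last target. There are 200 camera calls.

TASK

Seal the food box: one edge of its lid is already hooked shut, so work round the rim and press down each section that still stands up until it clicks flat. Only then, so that the air can get out while you press, push the white vent flap in the middle of the lid shut. All of it is done by pressing with the fingertips: do not pick up or tip the box or shove it along, and leave the other things on the table alone.

Things in the scene. Friction and masses are not known exactly. Their poses are not given: they have to be found in the camera images.
- food_box: Clear plastic food box of fruit, loose on the table, about 1 kg, with a teal-rimmed lid: 203 x 143 mm over the lid (long along its x), 77 mm high. Origin: centre of the underside. The clear middle of the lid (73 mm above the table) and the rim's rounded corners are fixed; between them lie four hinged rim sections. At the start rim_long_1 is already shut, the other three stand up.
- rim_long_1 (a joint): Angle of the long teal rim section on the box's +y side, hinged along its inner edge: 0 = standing up (outer edge 11 mm above shut), 0.40 rad = flat and shut. Pressed on its outer half (8 N at the edge, 12 N at the press point) its bead rides over a catch rib about halfway down, it snaps flat and stays; let go earlier, it springs up again.
- rim_long_1_press (a point): Point to press on that section (142 mm long, 28 mm wide, 4.5 mm thick): on its upper face, halfway along, 18 mm outward from its hinge line, which is 44 mm from the box's centre and 74 mm above the table. Moves with the section: 83 mm above the table while it stands up, 76.5 mm when shut.
- rim_long_2 (a joint): Angle of the long teal rim section on the box's -y side, hinged along its inner edge: 0 = standing up (outer edge 11 mm above shut), 0.40 rad = flat and shut. Pressed on its outer half (8 N at the edge, 12 N at the press point) its bead rides over a catch rib about halfway down, it snaps flat and stays; let go earlier, it springs up again.
- rim_long_2_press (a point): Point to press on that section (142 mm long, 28 mm wide, 4.5 mm thick): on its upper face, halfway along, 18 mm outward from its hinge line, which is 44 mm from the box's centre and 74 mm above the table. Moves with the section: 83 mm above the table while it stands up, 76.5 mm when shut.
- rim_short_1 (a joint): Angle of the short teal rim section on the box's +x side, hinged along its inner edge: 0 = standing up (outer edge 11 mm above shut), 0.40 rad = flat and shut. Pressed on its outer half (8 N at the edge, 12 N at the press point) its bead rides over a catch rib about halfway down, it snaps flat and stays; let go earlier, it springs up again.
- rim_short_1_press (a point): Point to press on that section (82 mm long, 28 mm wide, 4.5 mm thick): on its upper face, halfway along, 18 mm outward from its hinge line, which is 74 mm from the box's centre and 74 mm above the table. Moves with the section: 83 mm above the table while it stands up, 76.5 mm when shut.
- rim_short_2 (a joint): Angle of the short teal rim section on the box's -x side, hinged along its inner edge: 0 = standing up (outer edge 11 mm above shut), 0.40 rad = flat and shut. Pressed on its outer half (8 N at the edge, 12 N at the press point) its bead rides over a catch rib about halfway down, it snaps flat and stays; let go earlier, it springs up again.
- rim_short_2_press (a point): Point to press on that section (82 mm long, 28 mm wide, 4.5 mm thick): on its upper face, halfway along, 18 mm outward from its hinge line, which is 74 mm from the box's centre and 74 mm above the table. Moves with the section: 83 mm above the table while it stands up, 76.5 mm when shut.
- vent (a joint): Angle of the vent flap: 0 = standing open, 0.40 rad = shut and level with its plug in the hole. A friction fit: it takes about 3 to 4 N on its free end and stays where it is left.
- vent_press (a point): Point to press on the vent flap, a white silicone flap (45 mm long, 24 mm wide, 4 mm thick) in the middle of the lid: on its upper face near the free round end, 33 mm from its hinge. The hinge lies 18 mm from the box centre on the box's -x side, 76.5 mm above the table; the free end points to the box's +x. 91 mm above the table while open, 78.5 mm when shut.
- dark_mug: Dark grey mug, 88 mm across, 126 mm over its handle, 106 mm high, a bystander, loose. Origin: centre of its underside.
- mandarin_left: A mandarin left over, 64 mm across, 55 mm high, a bystander, loose. Origin: centre of its underside.
- tea: Small carton of tea bags, 50 x 72 x 45 mm, a bystander, loose. Origin: centre of its underside.

How it is judged:
By the outcome, as a careful person would: the job done as asked, in the order asked, and still so for the second after the job is handed in, with the robot touching nothing.
It also fails if it takes over 48 s, if anything falls off the work surface, if the arm or the gripper's body presses on something with over 40 N, if the wrist force passes 120 N, or if a joint passes its speed limit or range.

## Working session

There is one attempt and no reset: what is moved stays moved. The work goes in short steps, Python scripts to look and compute and a tool call to move; the robot and the scene stay as the last step left them, time stands still between calls to the robot, and variables do not carry over. Pictures are saved under pics/ and viewed, at most 10 in all, crops included, and the job is handed in when it is done.

Besides the shell and the picture viewer there is one more tool, called after "Request:" as name(argument=value, ...), one argument or row to a line, values as JSON. step_arm: Moves the arm, as the interface text tells. Its arguments: {"type":"object","properties":{"rows":{"type":"array"},"jaw":{"type":"number"},"squeeze":{"type":"number"}},"required":["rows"]}

```bash
mkdir -p pics
cat > h.py <<'E'
import numpy as np, cv2
from rig import get_obs, camera, hand_in, cut_out, robot
from scipy.spatial.transform import Rotation as R
def cloud(c,E):
    h,w=c["depth"].shape; f=h/2/np.tan(np.radians(c["fov_y"])/2)
    v,u=np.mgrid[:h,:w].astype(float); xd=(u-c["cx"])/f; yd=(v-c["cy"])/f
    x,y=xd.copy(),yd.copy()
    for _ in range(20):
        s=1+c["k1"]*(x*x+y*y); x,y=xd/s,yd/s
    d=c["depth"]; P=np.stack([x*d,-y*d,-d],-1)
    P=P@E[:3,:3].T+E[:3,3]; P[d==0]=np.nan
    return P
E
python3 - <<'E'
from h import *
o=get_obs(); print({k:np.round(v,3) for k,v in o.items()}, robot.tip_extent)
for n in ("top","scene"):
    c=camera(n); cv2.imwrite(f"pics/{n}.png",c["pixels"]); P=cloud(c,c["extrinsics"])
    np.save(n+".npy",P)
    for l in ["food_box","rim_long_1","rim_short_1","vent","dark_mug","mandarin_left","tea"]:
        for r in cut_out(l,n)[:4]:
            q=P[r["region"]]; print(n,l,round(r["confidence"],2),np.round(r["extent"]),np.round(np.nanmedian(q,0),3),np.round(np.nanpercentile(q,[2,98],axis=0),3).tolist())
E
```

```text
{'time': np.float64(0.0), 'q': array([ 1.081,  0.528,  1.434,  0.   ,  1.181, -0.178]), 'joint_velocities': array([ 0.001, -0.002,  0.001,  0.001, -0.001,  0.001]), 'joint_torque': array([ 1.0000e-03, -4.4004e+01, -1.7660e+01,  6.3000e-02,  5.8000e-02,
       -0.0000e+00]), 'position': array([0.191, 0.595, 0.404]), 'tool_rot': array([ 0.155,  0.988, -0.001, -0.   ]), 'ft_force': array([-0.988, -0.46 , -1.051]), 'moment': array([ 0.004,  0.045, -0.021]), 'grip_force': np.float64(0.0), 'grip_width': np.float64(0.087)} 0.1822
top food_box 0.66 [244. 185.  88.  86.] [ 0.548 -0.047  0.076] [[0.457, -0.145, 0.068], [0.638, 0.047, 0.089]]
top rim_long_1 0.77 [257. 204.  46.  38.] [ 0.501 -0.081  0.076] [[0.46, -0.138, 0.07], [0.544, -0.028, 0.081]]
top rim_long_1 0.63 [229. 165.  48.  40.] [ 0.595 -0.014  0.082] [[0.552, -0.071, 0.036], [0.641, 0.042, 0.089]]
top rim_long_1 0.32 [118. 194.  37.  30.] [0.525 0.28  0.044] [[0.492, 0.247, 0.005], [0.561, 0.318, 0.05]]
top rim_short_1 0.8 [274. 164.  24.  35.] [ 0.6   -0.118  0.081] [[0.566, -0.147, 0.032], [0.635, -0.091, 0.089]]
top rim_short
[... 851 characters left out ...]
6, 0.076], [0.631, -0.095, 0.088]]
scene rim_short_1 0.59 [262. 228.  32.  14.] [0.489 0.026 0.082] [[0.459, -0.003, 0.074], [0.525, 0.052, 0.088]]
scene vent 0.45 [257. 198.  13.  10.] [ 0.544 -0.047  0.088] [[0.529, -0.066, 0.075], [0.56, -0.03, 0.096]]
scene dark_mug 0.81 [302. 128.  37.  38.] [ 0.534 -0.376  0.071] [[0.491, -0.443, 0.003], [0.595, -0.351, 0.103]]
scene dark_mug 0.38 [278. 198.  17.  38.] [ 0.496 -0.079  0.076] [[0.455, -0.138, 0.005], [0.541, -0.027, 0.079]]
scene mandarin_left 0.75 [336. 156.  24.  20.] [ 0.421 -0.331  0.041] [[0.396, -0.419, 0.0], [0.456, -0.315, 0.055]]
scene tea 0.79 [196. 324.  28.  43.] [0.522 0.292 0.044] [[0.49, 0.249, 0.0], [0.56, 0.323, 0.048]]
```

View pics/top.png

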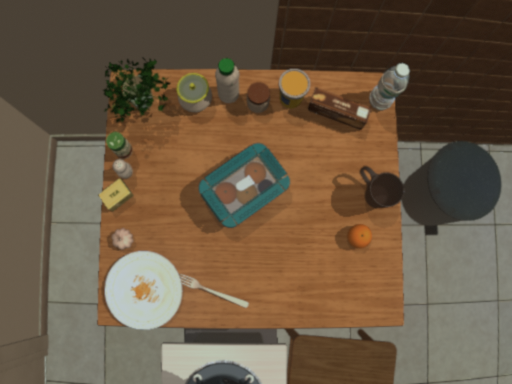

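Request:
step_arm(
  rows=[
    [0.022,-0.04,0,0,0,0],
    [0.022,-0.04,0,0,0,0],
    [0.022,-0.04,0,0,0,0],
    [0.022,-0.04,0,0,0,0],
    [0.022,-0.04,0,0,0,0],
    [0.022,-0.04,0,0,0,0],
    [0.022,-0.04,0,0,0,0],
    [0.022,-0.04,0,0,0,0],
    [0.022,-0.04,0,0,0,0],
    [0.022,-0.04,0,0,0,0],
    [0.022,-0.04,0,0,0,0],
    [0.022,-0.04,0,0,0,0],
  ],
  jaw=0,
)

```text
time: 2.3
position: [0.4558, 0.1136, 0.4051]
tool_rot: [0.155, 0.988, 0.0, 0.0]
ft_force: [0.3, 0.6, -0.2]
grip_width: 0.0007
grip_force: 0.0
```

The top view shows the box at about pixel (244,185), with its surroundings clear. The mug is at (384,190), the mandarin at (360,235) and the tea at (115,195).

Request:
step_arm(
  rows=[
    [0.02,-0.04,0,0,0,-9],
    [0.02,-0.04,0,0,0,-9],
    [0.02,-0.04,0,0,0,-9],
    [0.03,-0.04,0,0,0,-8.6],
    [0,0,0,0,0,0],
  ],
)

```text
time: 2.92
position: [0.5472, -0.048, 0.405]
tool_rot: [0.451, 0.892, 0.0, 0.002]
ft_force: [-0.7, -0.4, 0.1]
grip_width: 0.0001
grip_force: 0.0
```

Run:
```python
from h import *
o=get_obs(); T=np.eye(4); T[:3,:3]=R.from_quat(o["tool_rot"]).as_matrix(); T[:3,3]=o["position"]
print(o["position"],o["q"],T[:3,1])
c=camera("wrist"); cv2.imwrite("pics/w.png",c["pixels"]); P=cloud(c,T@c["mount"]); C=[]
for l in ["food_box","rim_long_1","rim_short_1","vent"]:
    for r in cut_out(l,"wrist")[:3]:
        q=P[r["region"]]; print(l,round(r["confidence"],2),np.round(r["extent"]),np.round(np.nanmedian(q,0),4),np.round(np.nanpercentile(q,[5,95],axis=0),3).tolist())
m=(P[...,2]>.068)&(P[...,2]<.094)&(abs(P[...,0]-.546)<.15)&(abs(P[...,1]+.047)<.15)
for n,Q in (("wrist",P),("top",np.load("top.npy")),("scene",np.load("scene.npy"))):
    m=(Q[...,2]>.068)&(Q[...,2]<.094)&(abs(Q[...,0]-.546)<.15)&(abs(Q[...,1]+.047)<.15)
    print(n,m.sum(),cv2.minAreaRect((Q[m][:,:2]*1000).astype(np.float32)))
```

```text
[ 0.54723842 -0.04800064  0.40500642] [-2.90837872e-01  4.24906372e-01  1.62440126e+00 -5.62610356e-04
  1.08855314e+00 -9.25239011e-01] [0.80526949 0.59290609 0.0018463 ]
food_box 0.93 [255. 156. 156. 171.] [ 0.5323 -0.0286  0.075 ] [[0.463, -0.109, 0.071], [0.608, 0.041, 0.085]]
rim_long_1 0.72 [198. 174.  30. 138.] [ 0.4964 -0.0774  0.0756] [[0.459, -0.133, 0.074], [0.538, -0.031, 0.077]]
rim_long_1 0.72 [315. 174.  38. 135.] [ 0.5875 -0.0085  0.0815] [[0.553, -0.062, 0.076], [0.628, 0.036, 0.086]]
rim_short_1 0.87 [253.  86.  94.  35.] [0.4943 0.0212 0.0813] [[0.463, -0.004, 0.074], [0.525, 0.047, 0.086]]
vent 0.96 [254. 180.  23.  38.] [ 0.5455 -0.0473  0.0868] [[0.532, -0.064, 0.079], [0.561, -0.032, 0.094]]
vent 0.74 [196. 174.  34. 136.] [ 0.4956 -0.0763  0.0756] [[0.46, -0.131, 0.074], [0.537, -0.031, 0.077]]
wrist 23991 ((537.8428344726562, -35.48535919189453), (145.3926239013672, 172.65576171875), 36.404876708984375)
top 4532 ((549.5186157226562, -47.34126281738281), (146.14419555664062, 208.3072509765625), 36.12956619262695)
scene 3276 ((546.7410888671875, -47.85856628417969), (145.9273681640625, 207.2729034423828), 36.0058708190918)
```

View pics/w.png

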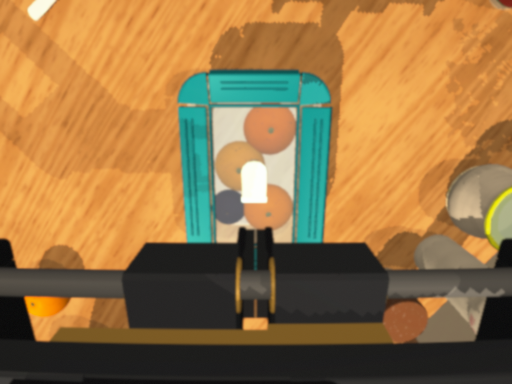

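The wrist view shows the shut long section on the left at (197,175), the standing long one at (315,175), the +x short one at (253,86) and the vent at (254,180), whose free end points to the box's +x.

Request:
step_arm(
  rows=[
    [-0.028,0.0385,-0.03,0,0,0],
    [-0.028,0.0385,-0.03,0,0,0],
    [0,0,-0.05,0,0,0],
    [0,0,-0.02,0,0,0],
    [0,0,-0.007,0,0,0],
    [0,0,-0.004,0,0,0],
    [0,0,-0.004,0,0,0],
    [0,0,0,0,0,0],
  ],
)

```text
time: 4.18
position: [0.4893, 0.0323, 0.2604]
tool_rot: [0.449, 0.894, 0.0, 0.001]
ft_force: [-0.2, 0.0, -0.2]
grip_width: 0.0006
grip_force: 0.0
```

Request:
step_arm(
  rows=[
    [0,0,-0.002,0,0,0],
    [0,0,-0.001,0,0,0],
    [0,0,0,0,0,0],
  ],
)

```text
time: 4.55
position: [0.4895, 0.032, 0.2585]
tool_rot: [0.449, 0.893, 0.0, 0.001]
ft_force: [-2.3, 1.1, 13.0]
grip_width: 0.0004
grip_force: 6.7
```

Request:
step_arm(
  rows=[
    [0,0,0.05,0,0,0],
    [0.019,-0.026,0.01,0,0,0],
    [0.019,-0.026,0,0,0,0],
    [0.019,-0.026,0,0,0,0],
    [0.019,-0.026,0,0,0,0],
    [0.019,-0.026,0,0,0,0],
    [0.019,-0.026,0,0,0,0],
    [0,0,0,0,0,0],
  ],
)

```text
time: 5.55
position: [0.6044, -0.1262, 0.3169]
tool_rot: [0.45, 0.893, -0.0, 0.001]
ft_force: [-1.0, 0.7, 0.3]
grip_width: 0.0003
grip_force: 0.0
```

```bash
cat > chk.py <<'E'
from h import *
import sys
o=get_obs(); print(np.round(o["position"],4),np.round(o["q"],2))
c0=np.array([.547,-.047]); a=np.radians(126.2); x=np.array([np.cos(a),np.sin(a)]); y=np.array([-x[1],x[0]])
for n in ("top","scene"):
    c=camera(n); Q=cloud(c,c["extrinsics"])
    for l,d,r in (("L1",y,.064),("L2",-y,.064),("S1",x,.094),("S2",-x,.094),("V",x,.015)):
        p=c0+r*d; m=np.hypot(Q[...,0]-p[0],Q[...,1]-p[1])<.008
        print(n,l,np.round(p,3),m.sum(),np.round(np.nanpercentile(Q[m][:,2],[10,50,90]),4) if m.any() else "")
    m=(Q[...,2]>.068)&(Q[...,2]<.094)&(abs(Q[...,0]-.546)<.15)&(abs(Q[...,1]+.047)<.15)
    print(cv2.minAreaRect((Q[m][:,:2]*1000).astype(np.float32)))
    cv2.imwrite(f"pics/{n}_{sys.argv[1]}.png",cv2.resize(c["pixels"][110:280,150:340],None,fx=3,fy=3))
E
python3 chk.py 1
```

```text
[ 0.6044 -0.1262  0.3169] [-0.39  0.62  1.53 -0.    0.98 -1.02]
top L1 [ 0.495 -0.085] 58 [0.5701 0.5791 0.5884]
top L2 [ 0.599 -0.009] 0 
top S1 [0.491 0.029] 0 
top S2 [ 0.603 -0.123] 67 [0.4755 0.4772 0.4792]
top V [ 0.538 -0.035] 22 [0.5454 0.5464 0.5486]
((578.4026489257812, 30.56359100341797), (9.510923385620117, 70.80302429199219), 44.26891326904297)
scene L1 [ 0.495 -0.085] 20 [0.075  0.0764 0.0779]
scene L2 [ 0.599 -0.009] 25 [0.076  0.0844 0.0878]
scene S1 [0.491 0.029] 65 [-0.0004  0.067   0.0771]
scene S2 [ 0.603 -0.123] 59 [0.082  0.1365 0.1844]
scene V [ 0.538 -0.035] 270 [0.0927 0.4941 0.5359]
((546.7598876953125, -47.97174072265625), (145.73678588867188, 204.80902099609375), 36.222225189208984)
```

Request:
step_arm(
  rows=[
    [-0.002,0.003,-0.035,0,0,0],
    [0,0,-0.01,0,0,0],
    [0,0,-0.005,0,0,0],
    [0,0,-0.004,0,0,0],
    [0,0,-0.004,0,0,0],
    [0,0,-0.001,0,0,0],
    [0,0,0,0,0,0],
  ],
)

```text
time: 6.52
position: [0.6014, -0.1209, 0.2589]
tool_rot: [0.449, 0.893, 0.0, 0.001]
ft_force: [-1.6, 0.6, 5.5]
grip_width: 0.0006
grip_force: 2.4
```

Request:
step_arm(
  rows=[
    [0,0,-0.001,0,0,0],
    [0,0,0,0,0,0],
    [0,0,0.05,0,0,0],
    [0,0.014,0.01,0,0,-10],
    [0,0.014,0,0,0,-10],
    [0,0.014,0,0,0,-10],
    [0,0.014,0,0,0,-10],
    [0,0.014,0,0,0,-10],
    [0,0.014,0,0,0,-10],
    [0,0.014,0,0,0,-10],
    [0,0.014,0,0,0,-10],
    [-0.002,0,0,0,0,-10],
  ],
)

```text
time: 8.02
position: [0.5993, -0.0078, 0.317]
tool_rot: [0.95, 0.312, 0.0, 0.0]
ft_force: [0.2, 0.4, -0.6]
grip_width: 0.0005
grip_force: 0.0
```

```bash
python3 chk.py 2
```

```text
[ 0.5993 -0.0078  0.317 ] [-0.2   0.6   1.58  0.    0.96  0.74]
top L1 [ 0.495 -0.085] 46 [-0.0009  0.0752  0.0782]
top L2 [ 0.599 -0.009] 66 [0.476  0.4775 0.4793]
top S1 [0.491 0.029] 54 [0.5704 0.5806 0.5911]
top S2 [ 0.603 -0.123] 32 [0.0735 0.076  0.0789]
top V [ 0.538 -0.035] 65 [0.0754 0.0963 0.5272]
((549.097900390625, -47.936195373535156), (144.72637939453125, 203.21673583984375), 36.185699462890625)
scene L1 [ 0.495 -0.085] 22 [0.0742 0.0768 0.0783]
scene L2 [ 0.599 -0.009] 27 [0.0458 0.0851 0.0868]
scene S1 [0.491 0.029] 80 [-0.0018  0.0711  0.5704]
scene S2 [ 0.603 -0.123] 17 [0.0762 0.0776 0.0786]
scene V [ 0.538 -0.035] 40 [0.0728 0.0758 0.0949]
((546.5452270507812, -48.009376525878906), (145.880615234375, 205.75779724121094), 36.273963928222656)
```

S2 is down and the box hasn't moved. Next is L2.

Request:
step_arm(
  rows=[
    [0,0,-0.035,0,0,0],
    [0,0,-0.01,0,0,0],
    [0,0,-0.005,0,0,0],
    [0,0,-0.004,0,0,0],
    [0,0,-0.004,0,0,0],
    [0,0,-0.001,0,0,0],
    [0,0,0,0,0,0],
  ],
)

```text
time: 9.0
position: [0.5995, -0.009, 0.2588]
tool_rot: [0.949, 0.314, 0.001, 0.0]
ft_force: [-0.7, 0.9, 6.1]
grip_width: 0.0005
grip_force: 2.4
```

Request:
step_arm(
  rows=[
    [0,0,-0.001,0,0,0],
    [0,0,0,0,0,0],
    [0,0,0.05,0,0,0],
    [0,0,0.05,0,0,0],
    [-0.02,0.05,0.02,0,0,0],
    [-0.02,0.05,0,0,0,0],
    [-0.02,0.05,0,0,0,0],
    [-0.02,0.05,0,0,0,0],
    [0,0.05,0,0,0,0],
    [0,0,0,0,0,0],
  ],
)

```text
time: 10.25
position: [0.5186, 0.2439, 0.377]
tool_rot: [0.949, 0.316, 0.001, -0.0]
ft_force: [0.1, -1.1, 0.0]
grip_width: 0.0006
grip_force: 0.0
```

```bash
python3 chk.py 3
```

```text
[0.5186 0.2439 0.377 ] [0.24 0.49 1.59 0.   1.05 1.17]
top L1 [ 0.495 -0.085] 46 [-0.0023  0.0751  0.0795]
top L2 [ 0.599 -0.009] 30 [0.074  0.0765 0.0788]
top S1 [0.491 0.029] 37 [0.0005 0.0758 0.0789]
top S2 [ 0.603 -0.123] 31 [0.0733 0.0754 0.0806]
top V [ 0.538 -0.035] 38 [0.0734 0.0917 0.0968]
((548.60693359375, -47.82579040527344), (143.95083618164062, 203.59048461914062), 36.352779388427734)
scene L1 [ 0.495 -0.085] 23 [0.0754 0.0768 0.0782]
scene L2 [ 0.599 -0.009] 27 [-0.0012  0.0764  0.0776]
scene S1 [0.491 0.029] 68 [-0.0011  0.0671  0.0777]
scene S2 [ 0.603 -0.123] 10 [0.0757 0.0765 0.0773]
scene V [ 0.538 -0.035] 43 [0.072  0.0757 0.0942]
((545.5488891601562, -48.18743896484375), (144.18194580078125, 202.0079345703125), 36.61103439331055)
```

View pics/top_3.png

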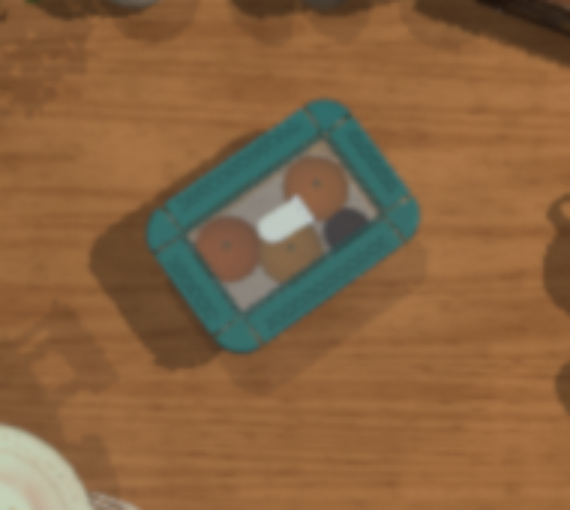

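The picture shows all four rim sections flat and the vent at (285,220) still open. All rims measure about 76.5 mm, so now the vent.

Request:
step_arm(
  rows=[
    [0.004,-0.047,0,0,0,0],
    [0.004,-0.047,0,0,0,0],
    [0.004,-0.047,0,0,0,0],
    [0.004,-0.047,0,0,0,0],
    [0.004,-0.047,0,0,0,0],
    [0,-0.045,0,0,0,0],
    [0,0,-0.05,0,0,0],
    [0,0,-0.04,0,0,0],
    [0,0,0,0,0,0],
  ],
)

```text
time: 11.48
position: [0.5375, -0.0405, 0.2842]
tool_rot: [0.95, 0.313, -0.003, -0.002]
ft_force: [-0.1, 0.2, 0.4]
grip_width: 0.0003
grip_force: 0.0
```

Request:
step_arm(
  rows=[
    [0,0,-0.008,0,0,0],
    [0,0,-0.005,0,0,0],
    [0,0,-0.005,0,0,0],
    [0,0,-0.004,0,0,0],
    [0,0,-0.003,0,0,0],
    [0,0,0,0,0,0],
  ],
)

```text
time: 12.22
position: [0.5392, -0.0389, 0.2615]
tool_rot: [0.949, 0.314, -0.0, 0.0]
ft_force: [0.1, 0.7, 0.1]
grip_width: 0.0001
grip_force: 0.1
```

Request:
step_arm(
  rows=[
    [0,0,-0.001,0,0,0],
    [0,0,-0.001,0,0,0],
    [0,0,0,0,0,0],
  ],
)

```text
time: 12.6
position: [0.5391, -0.0389, 0.2608]
tool_rot: [0.949, 0.314, 0.0, 0.0]
ft_force: [-1.2, 1.6, 9.8]
grip_width: 0.0001
grip_force: 4.9
```

Request:
step_arm(
  rows=[
    [0,0,-0.001,0,0,0],
    [0,0,0,0,0,0],
    [0,0,0.05,0,0,0],
    [0,0,0.05,0,0,0],
    [0,0.05,0.02,0,0,0],
    [-0.01,0.05,0,0,0,0],
    [-0.01,0.05,0,0,0,0],
    [0,0.05,0,0,0,0],
    [0,0.05,0,0,0,0],
    [0,0,0,0,0,0],
  ],
)

```text
time: 13.85
position: [0.5187, 0.2138, 0.3785]
tool_rot: [0.949, 0.316, 0.0, 0.0]
ft_force: [0.1, -0.7, -0.8]
grip_width: 0.0006
grip_force: 0.0
```

```bash
python3 chk.py 4
```

```text
[0.5187 0.2138 0.3785] [0.19 0.47 1.62 0.   1.04 1.12]
top L1 [ 0.495 -0.085] 47 [-0.0007  0.0761  0.0798]
top L2 [ 0.599 -0.009] 29 [0.073  0.0767 0.0787]
top S1 [0.491 0.029] 35 [0.0285 0.0763 0.0793]
top S2 [ 0.603 -0.123] 31 [0.0733 0.0759 0.0785]
top V [ 0.538 -0.035] 34 [0.0749 0.0788 0.0813]
((549.0697021484375, -47.624298095703125), (144.57656860351562, 203.89129638671875), 36.322322845458984)
scene L1 [ 0.495 -0.085] 20 [0.0748 0.0769 0.0788]
scene L2 [ 0.599 -0.009] 25 [0.0004 0.0765 0.0792]
scene S1 [0.491 0.029] 65 [-0.0008  0.068   0.0776]
scene S2 [ 0.603 -0.123] 18 [0.0752 0.0773 0.0779]
scene V [ 0.538 -0.035] 28 [0.0769 0.0782 0.0803]
((545.9502563476562, -48.568397521972656), (143.34628295898438, 206.25112915039062), 36.01015853881836)
```

View pics/scene_4.png

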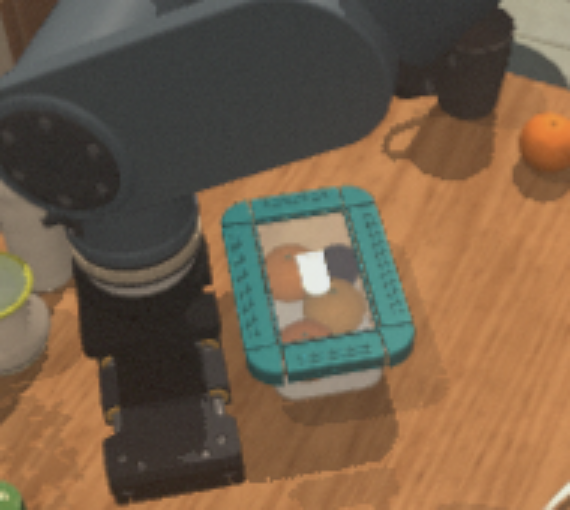

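The rim is flat all round, and the vent at (313,272) is level at 78.5 mm. The arm is clear of everything.

```bash
python3 -c "
from rig import hand_in; print(hand_in())"
```

```text
the job is handed in; nothing more can be done
None
```

The box is sealed and handed in: I pressed the three open rim sections flat, then shut the vent last, and the box did not move measurably.

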